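Rock the drilled block free of the block heater and hold it clear

TASK

Free the drilled aluminium block that sits tight between two spring rollers in the well of the dry block heater: take it by its lifting tab and do not pull it straight out, but tip it until one end is up past its roller while the other end stays down, then tip it back until the other end is past its roller too and the block is about level, still low in the well. Then lift it straight out and finish still holding it, level and still, just clear above the well (a finger's width or two over the rim). Leave the things around the heater where they are.

Things in the scene. Friction and masses are not known exactly. Their poses are not given: they have to be found in the camera images.
- heater: dry block heater, a fixed low white and grey box 150 (x) x 190 (y) x 60 mm high, control panel on its -x face; origin at the centre of its underside, on the bench. Well in its top: centred, 47 (x) x 88 (y) mm, 24 mm deep, floor 36 mm above the origin. The block has 1.5 mm play each side in x and room at its y ends, where a spring roller holds each end
- block: drilled aluminium block, about 0.35 kg: 44 (x) x 59 (y) x 30 mm high, four 12 mm holes, standing on the well floor. Along the foot of each y end runs a round bead, radius 4.5 mm, centre 29 mm from the middle, 4.5 mm above the underside. Lifting tab on top in the middle: 22 (x) x 14 (y) mm, from 30 to 80 mm above the underside. Origin: centre of underside; axes parallel to the heater's
- tab (a point): point to grip on the lifting tab: 62 mm above the block's underside, 18 mm below the tab's top, on its middle line; grip across the 14 mm (the block's y, the direction of rocking)
- end_a (a point): underside of the block at its +y end, under the bead (29 mm from the middle); at the start it is at the well floor
- end_b (a point): the same at the -y end
- well_floor (a point): centre of the well's floor, 36 mm above the heater's origin; axes as the heater's (z up)
- well_rim (a point): centre of the well's mouth, level with the heater's top, 60 mm above the bench
- tin: bystander: round tin, 56 mm across, 28 mm high, beside the heater; origin at its underside
- timer: bystander: bench timer, 60x66x21 mm, behind the heater; origin at its underside
- vial_a: bystander: standing sample vial, 12 mm across, 33 mm high, near the heater's -y side; origin at its underside
- vial_b: bystander: another such vial near it
- tweezers: bystander: tweezers, 121 mm long, lying in front of the heater; origin at the underside
- roller_a (a joint): spring roller at the well's +y end: slippery steel rod of radius 4 mm along x, centred 11.4 mm above the well floor, 34.7 mm from the middle; value 0 (at rest) to 0.007 m pushed outward; spring 18 N at rest, 2 N more per mm. A block end is past it when up about 7 mm (0.12 rad of tip about the other end); it then stays up by itself, resting on the roller
- roller_b (a joint): the same at the well's -y end. To pull the block straight past both rollers takes roughly 50 N; to tip it past one takes roughly 10 N sideways at the tab
There are look-alikes about, which are no part of the job. What is shaped like the block but purple is not meant.

How it is judged:
On the way, in this order (a step that is already met when the one before it is completed fails the run):
1. one end of the block is rocked up past its roller (more than 7.5 mm) while the other end is still down (less than 4 mm up) (((z of end_a in the frame of well_floor above 0.0075 m and z of end_b in the frame of well_floor below 0.004 m) or (z of end_b in the frame of well_floor above 0.0075 m and z of end_a in the frame of well_floor below 0.004 m))), for 0.1 s.
2. it is rocked back until both ends are past their rollers (more than 7.5 mm up) with neither more than 17 mm up (z of end_a in the frame of well_floor between 0.0075 and 0.017 m and z of end_b in the frame of well_floor between 0.0075 and 0.017 m), for 0.1 s.
At the end, for the whole second after the job is handed in: the gripper still holds the block, at rest, its underside 5 to 60 mm above the heater's rim, within 30 mm of straight above the well, within 0.15 rad of level, not touching the heater (z of block in the frame of well_rim between 0.005 and 0.06 m and horizontal distance between block and well_rim below 0.03 m and angle between block's own z axis and vertical below 0.15 rad and contact force between the fingers and block above 1 N and contact force between block and heater below 0.1 N and linear speed of block below 0.02 m/s); the arm keeps its last pose, push and grip.
It fails at once if a bystander round the heater is moved by more than 30 mm (distance of any of tin, timer, vial_a, vial_b, tweezers from where it was at the start of the episode above 0.03 m).
It also fails if it takes over 35 s, if anything falls off the work surface, if the arm or the gripper's body presses on something with over 40 N, if the wrist force passes 120 N, or if a joint passes its speed limit or range.

ROBOT

A 6-joint arm with a two-finger parallel gripper is mounted at the origin on the work surface; the furniture and walls round the work are solid. World frame = base frame: x ahead of the robot, y to its left, z up, the work surface at z = 0. Lengths are in m, angles in rad, forces in N, time in s.
With the tool pointing down it reaches from about 0.25 to 0.775 m from the base axis. Payload 8.9 kg.
Tool frame: the origin (TCP) lies midway between the tips of the shut fingers; the grasp point (between the pads) lies robot.grip_depth behind it (robot.grip_depth is the distance from the TCP to the grasp point, in m); z points along the fingers, y is the direction in which the jaws open and shut (so a half turn about z gives the same grasp; the last joint's range is limited). The gripper opens to 85 mm and grips with 20 to 120 N. Pads are 22 mm wide; open, the fingers measure 114 mm over their backs; the gripper's body (76 mm by 85 mm) begins 54 mm behind the grasp point. The pads swing forward as they close: fully open they stand 13 mm farther back than shut.
Start: joints at [1.173, 0.291, -0.153, 1.127, 0, 1.431], TCP at [0.134, 0.508, 0.231] pointing down, gripper open.
Joint ranges: [-2.52, 2.52], [-0.91, 1.74], [-1.3, 1.37], [-1.96, 2.02], [-1.52, 1.47], [-3.14, 3.14]. Speed limits (rad/s): [2.22, 2.22, 2.79, 3.14, 3.14, 3.14].

INTERFACE

Orientations are given as a rotation vector (axis times angle).
In Python, from rig import sensors, imaging, workorder, robot gives the robot as it stands. The module is installed in compiled form; this text tells all that it offers.
- The arm moves only by the tool move_arm, never from a script. Its argument "steps" is a list of rows, each an object with "linear": the shift along the world's x, y, z in mm, a list of three; "twist": the turn, a rotation vector about the world's x, y, z in degrees, a list of three; "hand": the finger opening in mm, from 0 to 85.4. A call has exactly 5 rows; each row shifts and turns the commanded pose from where the row before left it; what a row does not reach is not made up. A row lasts 1/8 s, in which the tool goes at most 62.5 mm and 10.7 degrees, less where a joint would pass 70% of its speed; a pose out of reach is approached as far as the arm can. A call with a gripper value outside its range is refused whole. The fingers move at their own pace and stop on an object; the grip force is fixed at half the most. Time passes only in rows, so rows that do not move let the fingers close, or fill a call up. It gives the time, the measured TCP pose, the force and the opening at its end, in the units of the state.
- sensors.get_state(): the state, without advancing time (a new reading comes with each control period).
- imaging.get_image(name): name is "side" or "top"; returns a dict with "frame" (384x512x3 uint8, red, green, blue), "K" (3x3 intrinsics, pixels), "k1" (the pictures are not rectified: a ray, as slopes to the right and down, at radius r is drawn at 1 + k1 r^2 times it, then the intrinsics apply), "R" (3x3) and "t" (3): a world point X has camera coordinates R X + t. Camera axes: x right, y down, z forward; pixel columns grow to the right and rows downward; lengths in m; the calibration is good to about 2 mm. A picture is of the moment at which its call begins. There is no depth.
- workorder.hand_in(): hands the job in, once; it reports no verdict.
The state is a dict: "t": time; "joint_positions": joint angles; "joint_velocities": joint speeds; "effort": joint torques, N m; "tcp_pos": TCP position; "orientation": TCP orientation; "contact_force": force on the tool from outside, world axes, zero at the start; "ft_torque": the same for the moment, N m; "opening": finger opening in m.
Only numpy, scipy, OpenCV 4.12 (cv2) and the standard library are available. Lean on these libraries where they do the work, as an engineer would, in place of code of your own. Each camera call takes 0.05 s, during which the arm holds its last target. There are 200 camera calls.

## Working session

There is one attempt and no reset: what is moved stays moved. The work goes in short steps, Python scripts to look and compute and a tool call to move; the robot and the scene stay as the last step left them, time stands still between calls to the robot, and variables do not carry over. Pictures are saved under pics/ and viewed, about 8 in all and at most 12, crops included, and the job is handed in when it is done.

Besides the shell and the picture viewer there is one more tool, called after "Call:" by a JSON object that holds its "fn" and its "kwargs". move_arm: Moves the arm, as the interface text tells. Its arguments: {"type":"object","properties":{"steps":{"type":"array","items":{"type":"object","properties":{"linear":{"type":"array","items":{"type":"number"}},"twist":{"type":"array","items":{"type":"number"}},"hand":{"type":"number"}}}}},"required":["steps"]}

```bash
mkdir -p pics; python3 - <<'E'
from rig import sensors, imaging, robot
import cv2,numpy as np
s=sensors.get_state();print(s, robot.grip_depth)
for n in("side","top"):
    d=imaging.get_image(n);cv2.imwrite(f"pics/{n}0.png",d["frame"][:,:,::-1]);np.savez(f"{n}0.npz",**d)
    print(n,d["K"],d["k1"],d["R"],d["t"])
E
```

```text
{'t': 0.0, 'joint_positions': array([ 1.17271587e+00,  2.91251346e-01, -1.54107858e-01,  1.12671260e+00,
        5.32661428e-06,  1.43148321e+00]), 'joint_velocities': array([-5.93018024e-05,  8.87258918e-04,  6.44371181e-04,  4.09850755e-04,
        1.82320272e-03,  1.09778936e-04]), 'effort': array([-1.86681832e-04, -5.37140751e+01,  3.31371117e+01,  1.58216158e-02,
       -3.04685236e-04,  3.18014747e-05]), 'tcp_pos': array([0.13417386, 0.50711802, 0.23075423]), 'orientation': array([-4.05293245e-01, -3.11499252e+00,  1.92919652e-03]), 'contact_force': array([ 1.73011056e-01, -5.53107580e-01, -2.74653068e-04]), 'ft_torque': array([-0.01738464, -0.00847113,  0.01889773]), 'opening': 0.08556030861678073} 0.0187
side [[429.62941702   0.         257.94841643]
 [  0.         429.62941702 189.67197129]
 [  0.           0.           1.        ]] -0.0008690991761284036 [[ 0.99921403 -0.03899997  0.00709431]
 [-0.01292711 -0.48978046 -0.87174996]
 [ 0.03747287  0.87097308 -0.48989967]] [-0.5603774   0.11369617  0.84020586]
top [[439.19265022   0.         261.21950823]
 [  0.         439.19265022 192.09686346]
 [  0.           0.           1.        ]] -0.1254591485908335 [[-0.02779554 -0.99942747 -0.01929095]
 [-0.99117978  0.03005748 -0.12907051]
 [ 0.12957646  0.01553321 -0.99144776]] [0.05659869 0.57415309 0.99709711]
```

View pics/top0.png

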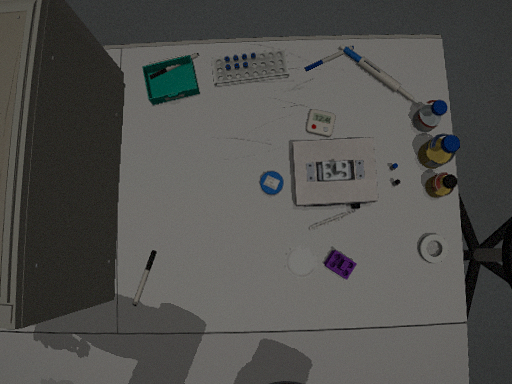

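View pics/side0.png

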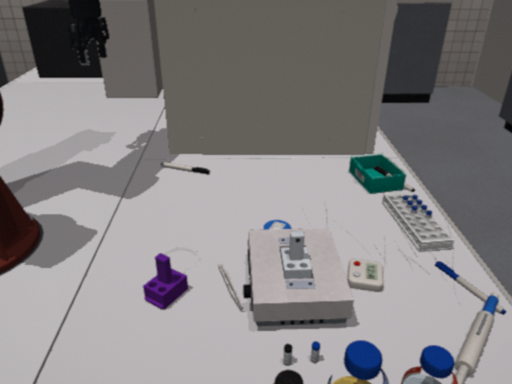

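The top view shows the heater at about (335,171), with the grey block in its well. The look-alike is the purple block at (340,264) top and (165,282) side. The grey block fits: it is aluminium-coloured and sits in the heater's well. Next I'll make enlarged crops to confirm it and pick points.

```bash
cat > h.py <<'E'
import numpy as np,cv2
def ray(d,uv):
    k=d["K"]; k1=float(d["k1"])
    n=cv2.undistortPoints(np.array([[uv]],float),k,np.array([k1,0,0,0.]))[0,0]
    R=d["R"];return -R.T@d["t"], R.T@np.r_[n,1]
def onz(d,uv,z):
    o,v=ray(d,uv);return o+v*(z-o[2])/v[2]
def proj(d,X):
    c=d["R"]@np.array(X,float)+d["t"];n=c[:2]/c[2];n=n*(1+float(d["k1"])*(n@n));return d["K"][:2,:2]@n+d["K"][:2,2]
E
python3 - <<'E'
import cv2,numpy as np
from h import *
t=cv2.imread("pics/top0.png");s=cv2.imread("pics/side0.png")
a=cv2.resize(t[130:215,285:385],None,fx=4,fy=4,interpolation=cv2.INTER_CUBIC)
b=cv2.resize(s[220:330,235:355],None,fx=3.3,fy=3.3,interpolation=cv2.INTER_CUBIC)
H=max(a.shape[0],b.shape[0]);f=lambda x:cv2.copyMakeBorder(x,0,H-x.shape[0],0,0,0)
cv2.imwrite("pics/crop.png",np.hstack([f(a),f(b)]))
# heater outline in top view
d=np.load("top0.npz")
hsv=cv2.cvtColor(t,cv2.COLOR_BGR2HSV); print(hsv[150,300],hsv[150,285],hsv[200,365],hsv[220,370])
for p in [(294,140),(375,138),(377,201),(297,206)]: print(onz(d,p,.06).round(4))
E
```

```text
[ 20  21 109] [ 30   7 110] [  0   7 103] [ 30   5 109]
[ 0.6934 -0.0407  0.06  ]
[ 0.693 -0.232  0.06 ]
[ 0.5438 -0.227   0.06  ]
[ 0.538  -0.0416  0.06  ]
```

View pics/crop.png

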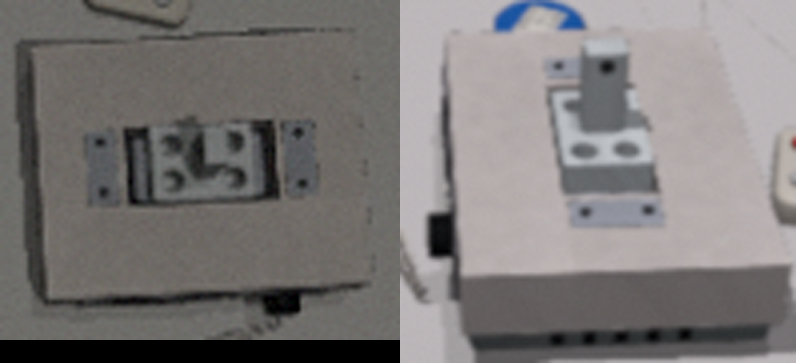

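The crop shows the grey block in the well. In the top crop the well corners are at (127,128), (273,120), (278,198) and (132,205); in the side crop the tab's near face spans about (580–628, 57–130). That confirms it as the target.

```bash
python3 - <<'E'
import cv2,numpy as np
from h import *
d=np.load("top0.npz");e=np.load("side0.npz")
W=[onz(d,(285+(x+.5)/4-.5,130+(y+.5)/4-.5),.06) for x,y in [(127,128),(273,120),(278,198),(132,205)]]
W=np.array(W);print(W.round(4),"c",W.mean(0).round(4))
l=W[0]-W[1]+W[3]-W[2];print("size",np.linalg.norm(W[0]-W[1]),np.linalg.norm(W[0]-W[3]),"yaw of heater y",np.degrees(np.arctan2(-l[0],l[1])))
C=np.array([onz(d,(285+(x+.5)/4-.5,130+(y+.5)/4-.5),.06) for x,y in [(30,44),(355,30),(375,285),(45,302)]])
print("heater",C.mean(0).round(4)); l=C[0]-C[1]+C[3]-C[2];print(np.degrees(np.arctan2(-l[0],l[1])))
g=lambda x,y:onz(e,(235+(x-400+.5)/3.3-.5,220+(y+.5)/3.3-.5),Z)
Z=.116;P=np.array([g(*p) for p in [(581,42),(622,40),(628,57),(582,58)]]);print("tab top side",P.round(4),P.mean(0).round(4))
Z=.06;Q=np.array([g(*p) for p in [(547,88),(445,33),(720,25),(790,265),(460,273)]]);print("side heater TL..",Q.round(4))
E
```

```text
[[ 0.6402 -0.0907  0.06  ]
 [ 0.6425 -0.1763  0.06  ]
 [ 0.5964 -0.1766  0.06  ]
 [ 0.5948 -0.0916  0.06  ]] c [ 0.6185 -0.1338  0.06  ]
size 0.08562607935425307 0.045381541664919235 yaw of heater y 1.302862169062374
heater [ 0.6178 -0.1335  0.06  ]
1.0613311897568993
tab top side [[ 0.6058 -0.1308  0.116 ]
 [ 0.626  -0.1297  0.116 ]
 [ 0.6271 -0.1439  0.116 ]
 [ 0.6049 -0.1441  0.116 ]] [ 0.6159 -0.1371  0.116 ]
side heater TL.. [[ 0.594  -0.0928  0.06  ]
 [ 0.5409 -0.0402  0.06  ]
 [ 0.6971 -0.0367  0.06  ]
 [ 0.6927 -0.2276  0.06  ]
 [ 0.544  -0.2279  0.06  ]]
```

Tab, well and heater agree to a few mm: block at about (0.617,-0.135), yaw +1.2°. I'll move over it at height first.

Call:
{"fn": "move_arm", "kwargs": {"steps": [{"linear": [32, -43, 0], "twist": [0, 0, 1], "hand": 85}, {"linear": [32, -43, 0], "twist": [0, 0, 1], "hand": 85}, {"linear": [32, -43, 0], "twist": [0, 0, 1], "hand": 85}, {"linear": [32, -43, 0], "twist": [0, 0, 1], "hand": 85}, {"linear": [32, -43, 0], "twist": [0, 0, 1], "hand": 85}]}}

```text
t: 0.72
tcp_pos: [0.295, 0.291, 0.2312]
orientation: [0.268, 3.13, -0.0]
contact_force: [0.7, 0.8, 0.0]
opening: 0.0847
```

Call:
{"fn": "move_arm", "kwargs": {"steps": [{"linear": [32, -43, 0], "twist": [0, 0, 1], "hand": 70}, {"linear": [32, -43, 0], "twist": [0, 0, 1], "hand": 60}, {"linear": [32, -43, 0], "twist": [0, 0, 1], "hand": 50}, {"linear": [32, -43, 0], "twist": [0, 0, 1], "hand": 50}, {"linear": [32, -43, 0], "twist": [0, 0, 1], "hand": 50}]}}

```text
t: 1.35
tcp_pos: [0.455, 0.0759, 0.2312]
orientation: [-0.132, -3.139, -0.0]
contact_force: [0.6, 0.6, 0.6]
opening: 0.0502
```

Call:
{"fn": "move_arm", "kwargs": {"steps": [{"linear": [40, -53, 0], "twist": [0, 0, 2], "hand": 50}, {"linear": [40, -53, 0], "twist": [0, 0, 2], "hand": 50}, {"linear": [40, -53, -20], "twist": [0, 0, 2], "hand": 50}, {"linear": [42, -52, -20], "twist": [0, 0, 0], "hand": 50}, {"linear": [0, 0, -20], "twist": [0, 0, 0], "hand": 50}]}}

```text
t: 1.98
tcp_pos: [0.6051, -0.1202, 0.1734]
orientation: [-0.027, 3.141, -0.001]
contact_force: [-0.3, 0.6, -0.1]
opening: 0.05
```

```bash
python3 - <<'E'
from rig import sensors, imaging
import cv2,numpy as np
from h import *
s=sensors.get_state();print(s["tcp_pos"],s["orientation"])
d=imaging.get_image("side");e=imaging.get_image("top")
f=lambda im,x,y:cv2.resize(im[y:y+150,x:x+130,::-1],None,fx=3,fy=3,interpolation=cv2.INTER_CUBIC)
cv2.imwrite("pics/s1.png",np.hstack([f(d["frame"],225,180),f(e["frame"],275,100)]))
print(proj(d,s["tcp_pos"]),proj(e,s["tcp_pos"]))
E
```

```text
[ 0.60507736 -0.12018757  0.17344031] [-2.65399859e-02  3.14141074e+00 -9.25698973e-04]
[289.94696464 198.31466056] [337.15437905 167.07552199]
```

View pics/s1.png

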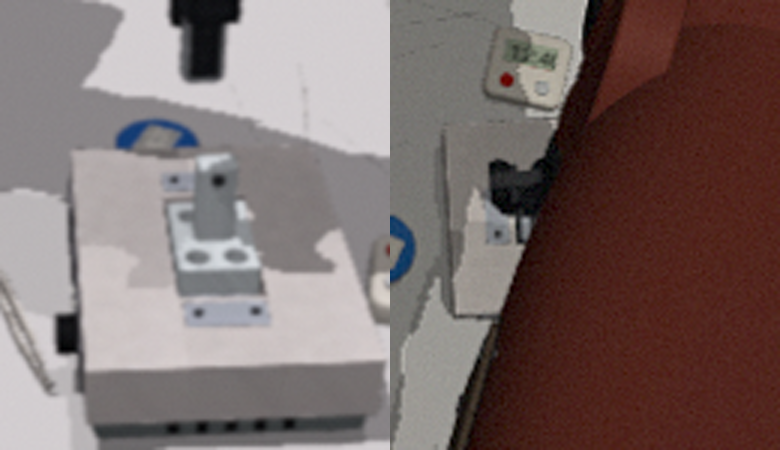

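The side crop shows the open fingers just up-image of the tab (finger tip at about px (292,206), tab top at about (297,233)), consistent with the calibration. The target identity holds. I'll settle to see whether the arm was lagging, then descend.

Call:
{"fn": "move_arm", "kwargs": {"steps": [{"linear": [0, 0, 0], "twist": [0, 0, 0], "hand": 45}, {"linear": [0, 0, 0], "twist": [0, 0, 0], "hand": 45}, {"linear": [0, 0, 0], "twist": [0, 0, 0], "hand": 45}, {"linear": [0, 0, 0], "twist": [0, 0, 0], "hand": 45}, {"linear": [0, 0, 0], "twist": [0, 0, 0], "hand": 45}]}}

```text
t: 2.7
tcp_pos: [0.6034, -0.1165, 0.1756]
orientation: [-0.032, 3.141, -0.0]
contact_force: [0.1, -0.3, 0.7]
opening: 0.0453
```

Call:
{"fn": "move_arm", "kwargs": {"steps": [{"linear": [7, -9, 0], "twist": [0, 0, 0], "hand": 45}, {"linear": [6.6, -9.5, -20], "twist": [0, 0, 0], "hand": 45}, {"linear": [0, 0, -25], "twist": [0, 0, 0], "hand": 45}, {"linear": [0, 0, -10], "twist": [0, 0, 0], "hand": 45}, {"linear": [0, 0, 0], "twist": [0, 0, 0], "hand": 45}]}}

```text
t: 3.32
tcp_pos: [0.6163, -0.1352, 0.1191]
orientation: [0.032, -3.139, -0.001]
contact_force: [-0.7, -0.2, 0.5]
opening: 0.0451
```

```bash
python3 - <<'E'
from rig import sensors, imaging
import cv2,numpy as np
from h import *
s=sensors.get_state();print(s["tcp_pos"],s["orientation"],s["contact_force"])
d=imaging.get_image("side")
cv2.imwrite("pics/s2.png",cv2.resize(d["frame"][190:300,235:365,::-1],None,fx=5,fy=5,interpolation=cv2.INTER_CUBIC))
print(proj(d,s["tcp_pos"]))
E
```

```text
[ 0.61633589 -0.13519078  0.1191228 ] [ 3.16767831e-02 -3.13944982e+00 -1.08653246e-03] [-0.65232378 -0.21561201  0.51178973]
[296.45439296 232.24515431]
```

View pics/s2.png

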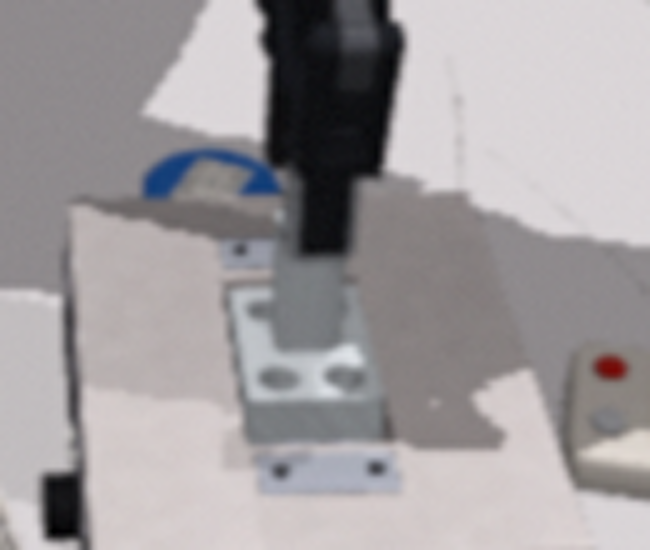

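The finger tip (crop about (327,250)) sits about 2 mm right of the tab's middle (310), allowing for perspective. I'll shift -2 mm in x, go down to grip height and close.

Call:
{"fn": "move_arm", "kwargs": {"steps": [{"linear": [-2, 0, -15], "twist": [0, 0, 0], "hand": 45}, {"linear": [0, 0, -15], "twist": [0, 0, 0], "hand": 45}, {"linear": [0, 0, -10], "twist": [0, 0, 0], "hand": 35}, {"linear": [0, 0, 0], "twist": [0, 0, 0], "hand": 25}, {"linear": [0, 0, 0], "twist": [0, 0, 0], "hand": 20}]}}

```text
t: 4.0
tcp_pos: [0.6152, -0.1351, 0.0806]
orientation: [-0.032, 3.141, -0.0]
contact_force: [-0.7, -0.4, 0.3]
opening: 0.0203
```

Call:
{"fn": "move_arm", "kwargs": {"steps": [{"linear": [0, 0, 0], "twist": [0, 0, 0], "hand": 18}, {"linear": [0, 0, 0], "twist": [0, 0, 0], "hand": 17}, {"linear": [0, 0, 0], "twist": [0, 0, 0], "hand": 16}, {"linear": [0, 0, 0], "twist": [0, 0, 0], "hand": 16}, {"linear": [0, 0, 0], "twist": [0, 0, 0], "hand": 16}]}}

```text
t: 4.62
tcp_pos: [0.6152, -0.1346, 0.0808]
orientation: [-0.033, 3.141, 0.001]
contact_force: [-0.7, 4.2, 3.9]
opening: 0.0159
```

Call:
{"fn": "move_arm", "kwargs": {"steps": [{"linear": [0, 1.2, 0], "twist": [0, 0, 0], "hand": 15}, {"linear": [0, 0, 0], "twist": [0, 0, 0], "hand": 10}, {"linear": [0, 0, 0], "twist": [0, 0, 0], "hand": 5}, {"linear": [0, 0, 0], "twist": [0, 0, 0], "hand": 0}, {"linear": [0, 0, 0], "twist": [0, 0, 0], "hand": 0}]}}

```text
t: 5.25
tcp_pos: [0.615, -0.1339, 0.0804]
orientation: [-0.032, 3.141, 0.0]
contact_force: [0.6, 3.1, 2.0]
opening: 0.0131
```

Call:
{"fn": "move_arm", "kwargs": {"steps": [{"linear": [0, -1.4, 1.0], "twist": [2, 0, 0], "hand": 0}, {"linear": [0, -1.45, 0.95], "twist": [2, 0, 0], "hand": 0}, {"linear": [0, -1.5, 0.9], "twist": [2, 0, 0], "hand": 0}, {"linear": [0, 0, 0], "twist": [0, 0, 0], "hand": 0}, {"linear": [0, 0, 0], "twist": [0, 0, 0], "hand": 0}]}}

```text
t: 5.88
tcp_pos: [0.6149, -0.1389, 0.0832]
orientation: [-0.031, 3.136, 0.163]
contact_force: [0.0, -1.0, -0.4]
opening: 0.013
```

Call:
{"fn": "move_arm", "kwargs": {"steps": [{"linear": [0, -1.5, 0.85], "twist": [2, 0, 0], "hand": 0}, {"linear": [0, -1.5, 0.8], "twist": [2, 0, 0], "hand": 0}, {"linear": [0, 0, 0], "twist": [0, 0, 0], "hand": 0}, {"linear": [0, 0, 0], "twist": [0, 0, 0], "hand": 0}, {"linear": [0, 0, 0], "twist": [0, 0, 0], "hand": 0}]}}

```text
t: 6.5
tcp_pos: [0.615, -0.1412, 0.0853]
orientation: [-0.031, 3.127, 0.275]
contact_force: [-0.6, -0.0, 5.0]
opening: 0.0133
```

```bash
python3 - <<'E'
from rig import sensors, imaging
import cv2,numpy as np
s=sensors.get_state();print(s["tcp_pos"],s["orientation"],s["contact_force"],s["ft_torque"])
d=imaging.get_image("side")
cv2.imwrite("pics/s3.png",cv2.resize(d["frame"][190:300,235:365,::-1],None,fx=5,fy=5,interpolation=cv2.INTER_CUBIC))
E
```

```text
[ 0.61499304 -0.14121556  0.08532521] [-0.03137907  3.12711894  0.27531807] [-5.98552716e-01 -2.40398024e-03  5.00206489e+00] [0.44496343 0.17158296 0.03469964]
```

View pics/s3.png

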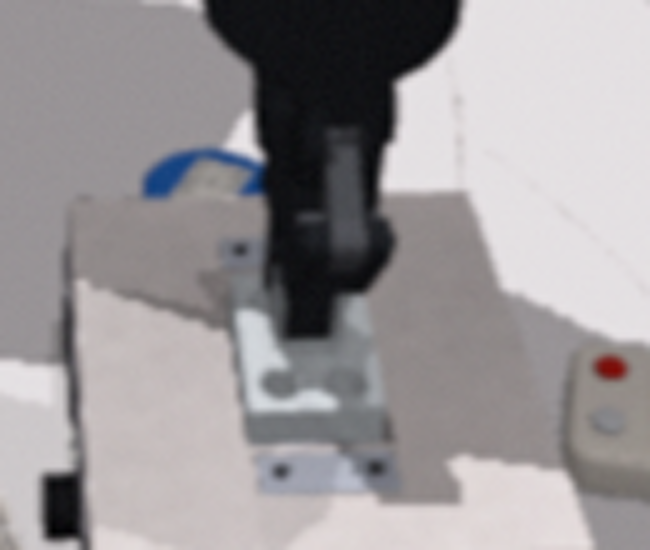

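The crop shows the block tilted: near top edge lowered from row 403 to about 412, far edge raised to about row 268. The tool tilt is 10.0°, and the measured TCP matches the pivot geometry. I'll add 1.5° for margin and hold.

Call:
{"fn": "move_arm", "kwargs": {"steps": [{"linear": [0, -1.1, 0.6], "twist": [1.5, 0, 0], "hand": 0}, {"linear": [0, 0, 0], "twist": [0, 0, 0], "hand": 0}, {"linear": [0, 0, 0], "twist": [0, 0, 0], "hand": 0}, {"linear": [0, 0, 0], "twist": [0, 0, 0], "hand": 0}, {"linear": [0, 0, 0], "twist": [0, 0, 0], "hand": 0}]}}

```text
t: 7.18
tcp_pos: [0.6148, -0.1418, 0.0854]
orientation: [-0.032, 3.124, 0.316]
contact_force: [0.7, 4.5, 4.5]
opening: 0.0133
```

Call:
{"fn": "move_arm", "kwargs": {"steps": [{"linear": [0, 2.0, 1.8], "twist": [-2.9, 0, 0], "hand": 0}, {"linear": [0, 2.0, 1.7], "twist": [-2.9, 0, 0], "hand": 0}, {"linear": [0, 2.1, 1.6], "twist": [-2.9, 0, 0], "hand": 0}, {"linear": [0, 2.2, 1.5], "twist": [-2.8, 0, 0], "hand": 0}, {"linear": [0, 0, 0], "twist": [0, 0, 0], "hand": 0}]}}

```text
t: 7.8
tcp_pos: [0.6149, -0.1333, 0.0933]
orientation: [-0.034, 3.141, -0.002]
contact_force: [-4.1, 5.4, 14.4]
opening: 0.0132
```

```bash
python3 - <<'E'
from rig import sensors, imaging
import cv2,numpy as np
s=sensors.get_state();print(s["tcp_pos"],s["orientation"],s["contact_force"],s["ft_torque"])
d=imaging.get_image("side")
cv2.imwrite("pics/s4.png",cv2.resize(d["frame"][190:300,235:365,::-1],None,fx=5,fy=5,interpolation=cv2.INTER_CUBIC))
E
```

```text
[ 0.61493617 -0.13329991  0.09327026] [-3.42870434e-02  3.14104108e+00 -2.09926555e-03] [-4.07094261  5.35501888 14.39987442] [ 1.13482038  1.14278803 -0.0079109 ]
```

View pics/s4.png

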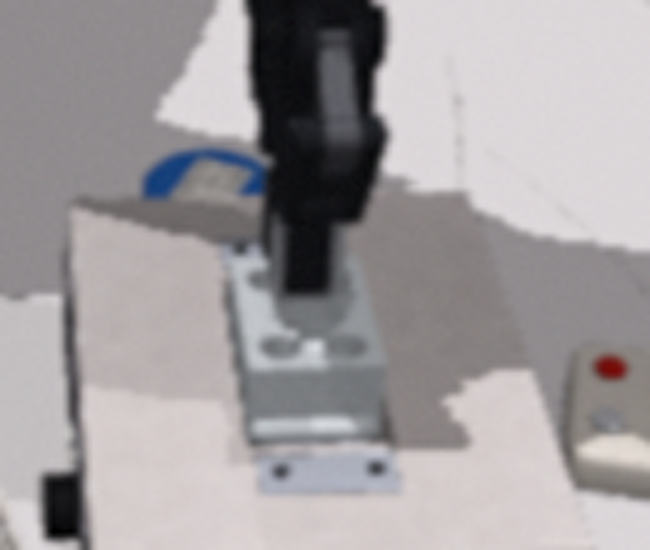

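The block looks raised and about level (near top edge from row 403 to 366, about 13 mm). I'll check the far corner in a zoom before lifting.

```bash
python3 - <<'E'
import cv2,numpy as np
from h import *
f=lambda n:cv2.convertScaleAbs(cv2.resize(cv2.imread(n)[220:460,200:400],None,fx=2,fy=2,interpolation=cv2.INTER_CUBIC)[:, :],alpha=1.3,beta=-40)
cv2.imwrite("pics/z.png",np.hstack([f("pics/s2.png"),f("pics/s4.png")]))
e=np.load("side0.npz");a=np.radians(1.2)
# expected zoomed pixel of left (-x) block-top edge corners, in right panel, for (rise a, rise b)
for ra,rb in [(0,0),(13,13),(8,13),(11,14)]:
    out=[]
    for y,r in((29.5,ra),(-29.5,rb)):
        x=-22;P=[.6165+(x*np.cos(a)-y*np.sin(a))/1e3,-.134+(x*np.sin(a)+y*np.cos(a))/1e3,.066+r/1e3]
        u=proj(e,P);out.append((((u-[235,190]+.5)*5-.5-[200,220]+.5)*2-.5).round())
    print(ra,rb,out)
E
```

```text
0 0 [array([ 53., 142.]), array([ 91., 366.])]
13 13 [array([55., 81.]), array([ 94., 302.])]
8 13 [array([ 54., 105.]), array([ 94., 302.])]
11 14 [array([55., 90.]), array([ 94., 297.])]
```

View pics/z.png

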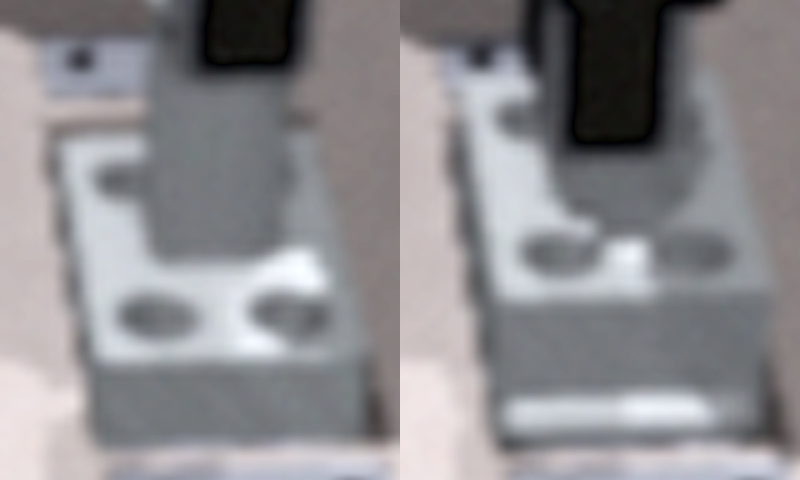

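In the zoom, far hole row 180→120 and near hole row 315→253 are equal rises, about 13 mm at both ends. So the block is level and within 7.5–17 mm. Now I'll hold a moment and lift straight up.

Call:
{"fn": "move_arm", "kwargs": {"steps": [{"linear": [0, 0, 0], "twist": [0, 0, 0], "hand": 0}, {"linear": [0, 0, 3], "twist": [0, 0, 0], "hand": 0}, {"linear": [0, 0, 4], "twist": [0, 0, 0], "hand": 0}, {"linear": [0, 0, 5], "twist": [0, 0, 0], "hand": 0}, {"linear": [0, 0, 5], "twist": [0, 0, 0], "hand": 0}]}}

```text
t: 8.48
tcp_pos: [0.6148, -0.1343, 0.1091]
orientation: [0.032, -3.141, 0.0]
contact_force: [0.4, 0.1, -3.8]
opening: 0.0132
```

Call:
{"fn": "move_arm", "kwargs": {"steps": [{"linear": [0, 0, 5], "twist": [0, 0, 0], "hand": 0}, {"linear": [0, 0, 5], "twist": [0, 0, 0], "hand": 0}, {"linear": [0, 0, 5], "twist": [0, 0, 0], "hand": 0}, {"linear": [0, 0, 3], "twist": [0, 0, 0], "hand": 0}, {"linear": [0, 0, 0], "twist": [0, 0, 0], "hand": 0}]}}

```text
t: 9.1
tcp_pos: [0.6151, -0.1341, 0.1273]
orientation: [-0.032, 3.141, -0.0]
contact_force: [0.7, -0.8, -4.3]
opening: 0.0131
```

Call:
{"fn": "move_arm", "kwargs": {"steps": [{"linear": [0, 0, 0], "twist": [0, 0, 0], "hand": 0}, {"linear": [0, 0, 0], "twist": [0, 0, 0], "hand": 0}, {"linear": [0, 0, 0], "twist": [0, 0, 0], "hand": 0}, {"linear": [0, 0, 0], "twist": [0, 0, 0], "hand": 0}, {"linear": [0, 0, 0], "twist": [0, 0, 0], "hand": 0}]}}

```text
t: 9.72
tcp_pos: [0.6149, -0.1341, 0.127]
orientation: [0.032, -3.141, 0.0]
contact_force: [0.2, 1.4, -3.8]
opening: 0.0131
```

```bash
python3 - <<'E'
from rig import sensors, imaging
import cv2,numpy as np
s=sensors.get_state();print(s["tcp_pos"],s["orientation"],s["contact_force"],s["ft_torque"],abs(s["joint_velocities"]).max())
d=imaging.get_image("side")
cv2.imwrite("pics/s5.png",cv2.resize(d["frame"][170:380,205:405,::-1],None,fx=2.8,fy=2.8,interpolation=cv2.INTER_CUBIC))
E
```

```text
[ 0.61491169 -0.13405121  0.12703784] [ 3.21659395e-02 -3.14138158e+00  6.47878637e-06] [ 0.19603249  1.35712893 -3.76404331] [-0.0158442   0.00477596  0.0117149 ] 0.0015097158077989933
```

View pics/s5.png

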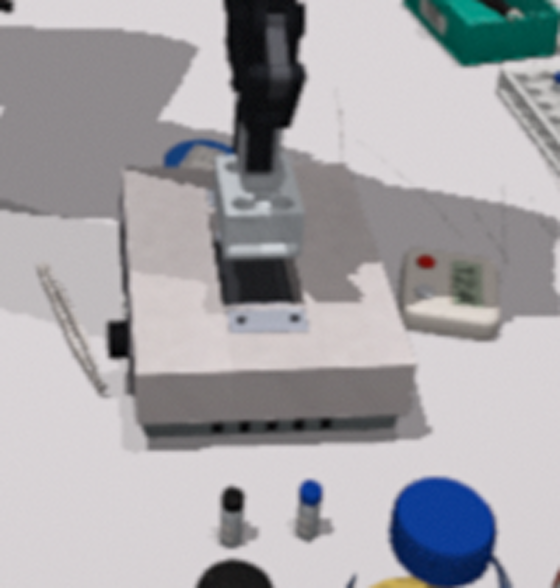

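The crop shows the block held level at about (258,205), clear of the empty well, with vials, timer, tweezers and tin in place. Its underside is about 23 mm over the rim, and the tool feels only the block's weight (3.8 N).

```bash
python3 -c "
from rig import workorder
print(workorder.hand_in())"
```

```text
the job is handed in; nothing more can be done
None
```

The block is out of the well and I have handed the job in, with the gripper still holding it level above the heater. The hand-in gives no verdict.

- **Rocking:** I gripped the tab and tipped the +y end up about 11.5° over the -y bead. I then tipped it back about the raised +y bead until it was level. The camera showed both ends about 13 mm up, inside the 7.5–17 mm range.
- **Final lift:** I raised it straight up 34 mm, which took 9.7 s of the 35 s in total. From the TCP rise, the underside is about 23 mm above the rim. The block is centred within a few mm, the arm is still, and the force of about 3.8 N matches the block's weight alone, so it is not touching the heater.
- **Bystanders:** the vials, timer, tweezers and tin looked unmoved in the last picture. I judged that by eye and did not measure it.
- **Not directly measured:** I took the first tip's end heights from the tool pose and one picture at 10°. The last 1.5° of tip went unphotographed.
- **Disagreements:**
  - The opening read 13.1 mm on the 14 mm tab.
  - The two cameras differed by 2–4 mm on where the tab and well centre were. I corrected this with a 2 mm x shift judged from the picture and 1.2 mm in y from the contact force.
  - With the block level at 13 mm, the tool read 14 N upward, which I put down to the rollers pushing up. It disappeared during the lift.

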